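# Counterhold the damper bolt behind the turntable stand's bracket

## Robot

A 6-joint arm with a two-finger parallel gripper is mounted at the origin on the work surface. World frame = base frame: x ahead of the robot, y to its left, z up, the work surface at z = 0. Lengths are in m, angles in rad, forces in N, time in s.
With the tool pointing down it reaches from about 0.35 to 0.85 m from the base axis. Payload 8.1 kg.
Tool frame: the origin (TCP) lies midway between the tips of the shut fingers; the grasp point (between the pads) lies 19 mm behind it; z points along the fingers, y is the line along which they close (so a half turn about z gives the same grasp; the last joint's range is limited). The gripper opens to 93 mm and grips with 3 to 60 N. Pads are 15 mm wide; open, the fingers measure 128 mm over their backs; the gripper's body (75 mm by 188 mm) begins 65 mm behind the grasp point.
Start: joints at [-1.344, 0.13, 1.488, -0, 1.523, -0.085], TCP at [0.184, -0.571, 0.219] pointing down, gripper open.
Joint ranges: [-2.96, 2.96], [-0.89, 2.26], [0.02, 2.5], [-1.34, 4.48], [0, 2.73], [-2.66, 2.66]. Speed limits (rad/s): [2.39, 2.39, 2.79, 3.14, 3.14, 3.14].

## Interface

Orientations are given as a 3x3 rotation matrix whose columns are the frame's x, y, z axes.
In Python, from station import r, imaging gives the robot as it stands.
- The arm moves only by the tool apply_moves, never from a script. Its argument "targets" is a list of rows, each a list of 6 numbers: the shift along the tool's x, y, z scaled (see below), then the turn, a rotation vector about the tool's x, y, z scaled (see below). In form: [[dx, dy, dz, ax, ay, az], ...]. A call has 1 to 10 rows; each row shifts and turns the commanded pose from where the row before left it, along the tool's axes as they then stand; what a row does not reach is not made up. The controller multiplies each number of a shift by 400 mm and each number of a turn by 2 rad. A row lasts 1/12 s, in which the tool goes at most 41.7 mm and 7.16 degrees, less where a joint would pass 70% of its speed; a pose out of reach is approached as far as the arm can. A call with a number of a shift or a turn outside -1 to 1 is refused whole. A call with a gripper value outside its range is refused whole. "hand" is the opening, from -1 (shut) to 1 (fully open), set as the call begins (left out, the last holds). The fingers move at their own pace and stop on an object; the grip force is fixed at half the most. Time passes only in rows, so rows that do not move let the fingers close. It gives the time, the measured TCP pose, the force, the opening and the grip force at its end, in the units of the state.
- r.observe(): the state, without advancing time (a new reading comes with each control period).
- imaging.grab_frame(name): name is "scene" or "side" or "wrist"; returns a dict with "pixels" (480x640x3 uint8, red, green, blue), "fx", "fy", "cx", "cy" (pixels), "origin" and "attitude" of the camera in the world; the wrist camera has in their place "hand_eye" (4x4, takes a point from camera to tool coordinates, whose origin is the TCP and whose axes are the flange's). Camera axes: x right, y down, z forward; pixel columns grow to the right and rows downward; lengths in m; the calibration is good to about 2 mm. A picture is of the moment at which its call begins: read the wrist's pose just before it. There is no depth.
- r.sign_off(): hands the job in; it is judged then, once.
The state is a dict: "t": time; "joints": joint angles; "dq": joint speeds; "effort": joint torques, N m; "tool_pos": TCP position; "tcp_rot": TCP orientation; "wrist_force": force on the tool from outside, world axes, zero at the start; "wrist_torque": the same for the moment, N m; "finger_gap": opening from 0.0 (shut) to 1.0 (fully open); "grip_force": force on a finger pad.
Only numpy, scipy, OpenCV 4.12 (cv2) and the standard library are available. Lean on these libraries where they do the work, as an engineer would, in place of code of your own. Each camera call takes 0.05 s, during which the arm holds its last target. There are 200 camera calls.

## Task

The nutrunner is turning the damper nut, but the bolt only spins along with it. Lift the cover off the gap behind the bracket by its handle and set it down upright, without dropping it, on the rubber mat; then reach down into the gap, grasp the hidden bolt head and hold it from turning until the nut has run up tight (allow seven seconds of firm holding). Finish still gripping the bolt head, and leave the other things on the counter undisturbed.

Things in the scene. Friction and masses are not known exactly. Their poses are not given: they have to be found in the camera images.
- stand: Turntable test stand, fixed. Origin: on the counter, below the bolt head's middle; x along the bolt away from the robot, z up. In its frame (mm): base plate 12 thick, x -60 to 200, y +-110; upright steel bracket plate x -31 to -19, y +-100, top edge z 108; grey gear housing x 31 to 191, y +-100, flat top z 108. Crank and gears are on the housing's far face.
- gap (a point): Middle of the gap's mouth between bracket and housing, level with their tops (z 108 mm), axes as the stand's. The gap is 50 mm wide (x) and 200 mm long (y), open at both y ends; its floor is the base plate 96 mm below. Two 14 mm spacer rods cross it low down (78 mm below the mouth, y +-68 mm).
- turntable_top (a point): Middle of the top of the brass turntable, a disc of 110 mm diameter on the housing, 140 mm above the counter: keep the gripper clear of it.
- runner (a point): Top of the clamp of the nutrunner, 104 mm above the counter. Damper, nut, socket and nutrunner lie in front of the bracket, from 94 mm ahead of this point in the stand's x to 60 mm behind it, 35 mm to either side, none of it higher.
- bolt_head: Steel hexagon bolt head, under the cover at first: 30 mm across flats, 34.6 across corners, 16 thick along the bolt. Origin at its middle, (0, 0, 78) mm in the stand's frame, 30 mm below the bracket's top edge; x = bolt axis = the stand's x; flats face its own +-y and every 60 degrees. Collar (32 mm) on its bracket side, 23 mm free to the housing, at least 60 mm free to each side in y.
- bolt_face (a point): Middle of the bolt head's face towards the housing, 8 mm from its middle. Unheld, the head turns with the nut about the bolt axis at 0.8 rad/s. The drive is weak (0.2 N m): a grip of 40 N or more from above, fingers closing along the stand's y, stops it at any angle of the hexagon. Let go, it spins again.
- thread (a joint): How far the nut has run up the bolt, rad: starts between 0 and 1.2, stays while the bolt spins along, grows at about 0.53 rad/s while the bolt head is held, stops at 3.0 when the nut is tight (3 to 6 s of holding). It does not run back.
- cover: Loose aluminium gap cover, 0.25 to 0.4 kg: sheet 74 mm (x) by 170 (y), 3 thick, its top 15 mm above the origin; two skirts 12 mm deep under it (x +-20, 160 long in y) hang in the gap and carry it when set down. Origin: middle, level with the skirts' lower edges. At the start the sheet lies on bracket and housing, origin near (6, 0, 96) mm in the stand's frame.
- cover_handle (a point): Middle of the cover's black handle bar, 50 mm above the cover's origin: bar 62 mm long along the cover's x, 12 wide in y, 10 high, on two 10 mm thick posts at x +-26; 30 mm clear between sheet and bar. Pinch it from above between the posts, fingers closing along the cover's y.
- mat: Black rubber parts mat fixed on the counter to the left or right of the stand, 200 mm (x) by 220 (y), 3 thick; origin under its middle. A damper and a nut stand along its far (+x) edge, at x 72 mm in its frame; from x -100 to 45 mm it is clear. The cover is to stand upright on it.
- basket: Nickel wire tube basket with capped tubes, 140 by 110 mm, 110 mm high, on the counter on the other side from the mat; origin under its middle. Leave alone.
- wrench: Iron wrench, 180 mm, lying on the far left of the counter. Leave alone.
- oil_cup: Copper oil cup with spring lid, diameter 60 mm, 76 mm high, standing on the counter to the right of the stand's housing; origin under its middle. Leave alone.
- vial: Cork-topped glass vial, diameter 25 mm, 72 mm high, standing on the counter to the left of the stand's housing; origin under its middle. Leave alone.
- damper: Spare rubber damper, diameter 40 mm, 33 mm high with its stud, on the mat's far edge. Leave alone.
- spare_nut: Spare hexagon nut, 30 mm across flats, 16 mm high, on the mat's far edge. Leave alone.
- spare_gear: Spare brass gear, diameter 78 mm, 14 mm high, lying on the far right of the counter. Leave alone.

How it is judged:
On the way, in this order (a step that is already met when the one before it is completed fails the run):
1. the cover stands upright on the rubber mat and is let go (x of cover in the frame of mat between -0.085 and 0.085 m and y of cover in the frame of mat between -0.095 and 0.095 m and z of cover in the frame of mat below 0.008 m and angle between cover's own z axis and vertical below 0.1 rad and contact force between the fingers and cover below 0.3 N), for 0.2 s.
2. the bolt head is gripped between the fingers and has stopped turning (contact force between the fingers and bolt_head above 8 N and distance between the grasp point and bolt_head below 0.025 m and angular speed of bolt_head below 0.1 rad/s), for 0.5 s.
At the end, for the whole second after the job is handed in: Fingers still grip the bolt head (over 8 N, head within 25 mm of the point between the pads), it is not turning (under 0.1 rad/s), the nut is tight (thread over 2.85 rad); the cover stands let go and level (0.1 rad) on the mat, its middle within 85 mm (x) and 95 mm (y) of the mat's (all of step 1 and all of step 2 and value of joint thread above 2.85 rad); the arm keeps its last pose, push and grip.
It fails at once if the cover is dropped (moving faster than 0.7 m/s out of the fingers) (contact force between the fingers and cover below 0.3 N and linear speed of cover above 0.7 m/s).
It fails at once if the vial or oil cup is shoved or knocked over (moved more than 30 mm or tilted 0.5 rad) (distance of any of oil_cup, vial from where it was at the start of the episode above 0.03 m or angle between any of oil_cup, vial's own z axis and vertical above 0.5 rad).
It fails at once if the tube basket is shoved or knocked over (moved more than 30 mm or tilted 0.5 rad) (distance of basket from where it was at the start of the episode above 0.03 m or angle between basket's own z axis and vertical above 0.5 rad).
It fails at once if the spare damper or nut on the mat is shoved or knocked over (moved more than 30 mm or tilted 0.5 rad) (distance of any of damper, spare_nut from where it was at the start of the episode above 0.03 m or angle between any of damper, spare_nut's own z axis and vertical above 0.5 rad).
It fails at once if the wrench or spare gear is shoved or knocked over (moved more than 30 mm or tilted 0.5 rad) (distance of any of wrench, spare_gear from where it was at the start of the episode above 0.03 m or angle between any of wrench, spare_gear's own z axis and vertical above 0.5 rad).
It also fails if it takes over 58 s, if anything falls off the work surface, if the arm or the gripper's body presses on something with over 40 N, if the wrist force passes 120 N, or if a joint passes its speed limit or range.

## Working session

There is one attempt and no reset: what is moved stays moved. The work goes in short steps, Python scripts to look and compute and a tool call to move; the robot and the scene stay as the last step left them, time stands still between calls to the robot, and variables do not carry over. Pictures are saved under pics/ and viewed, at most 10 in all, crops included, and the job is handed in when it is done.

Besides the shell and the picture viewer there is one more tool, called as a command line: name --pt "numbers of a row" for each row, then --argument value for the rest. apply_moves: Moves the arm, as the interface text tells. Its arguments: {"type":"object","properties":{"targets":{"type":"array"},"hand":{"type":"number"}},"required":["targets"]}

```bash
mkdir -p pics; cat > h.py <<'E'
from station import r, imaging
import numpy as np, cv2, pickle
def grab(n,tag):
    s=r.observe(); f=imaging.grab_frame(n); f=dict(f); f['s']=s
    if n=='wrist':
        T=np.eye(4);T[:3,:3]=np.array(s['tcp_rot']);T[:3,3]=s['tool_pos']
        M=T@np.array(f['hand_eye']);f['origin']=M[:3,3];f['attitude']=M[:3,:3]
    cv2.imwrite(f'pics/{tag}.png',f['pixels'][:,:,::-1]); pickle.dump(f,open(f'pics/{tag}.pkl','wb')); return f
def ld(tag): return pickle.load(open(f'pics/{tag}.pkl','rb'))
def ray(f,u,v):
    A=np.array(f['attitude']);d=A@np.array([(u-f['cx'])/f['fx'],(v-f['cy'])/f['fy'],1]);return np.array(f['origin']),d/np.linalg.norm(d)
def atz(f,u,v,z):
    o,d=ray(f,u,v);return o+d*(z-o[2])/d[2]
def tri(obs):
    A=np.zeros((3,3));b=np.zeros(3);R=[ray(*o) for o in obs]
    for o,d in R: P=np.eye(3)-np.outer(d,d);A+=P;b+=P@o
    p=np.linalg.solve(A,b);return p,[np.linalg.norm(np.cross(p-o,d)) for o,d in R]
def proj(f,p):
    c=np.array(f['attitude']).T@(np.array(p)-f['origin']);return np.array([f['fx']*c[0]/c[2]+f['cx'],f['fy']*c[1]/c[2]+f['cy']])
E
python3 - <<'E'
from h import *
for n in ['scene','side','wrist']:
    f=grab(n,n+'0');print(n,f['fx'],np.round(f['origin'],3),np.round(f['attitude'],2).tolist())
print(f['hand_eye'],r.observe())
E
```

```text
scene 559.0202791092394 [0.978 0.68  1.231] [[-0.86, 0.42, -0.3], [0.51, 0.7, -0.5], [-0.0, -0.58, -0.81]]
side 501.3789917149628 [0.416 0.696 0.839] [[-0.97, -0.18, 0.15], [-0.23, 0.69, -0.68], [0.02, -0.7, -0.71]]
wrist 338.7159304355168 [ 0.263 -0.545  0.383] [[0.31, -0.91, -0.28], [-0.95, -0.29, -0.09], [-0.0, 0.3, -0.95]]
[[ 1.15923543e-03 -9.54828952e-01 -2.97153712e-01  8.29234071e-02]
 [ 9.99999257e-01  1.21884226e-03 -1.53163509e-05  5.69321163e-05]
 [ 3.76807997e-04 -2.97153473e-01  9.54829656e-01 -1.65531467e-01]
 [ 0.00000000e+00  0.00000000e+00  0.00000000e+00  1.00000000e+00]] {'t': 0.15, 'joints': array([-1.34440283e+00,  1.31025213e-01,  1.48901416e+00,  6.83909833e-07,
        1.52300069e+00, -8.54057354e-02]), 'dq': array([-0.00111512, -0.00233267, -0.00224066, -0.00013355, -0.00089263,
       -0.00103045]), 'effort': array([ 1.37941199e-03, -5.60473359e+01, -4.92336023e+01,  7.68922828e-02,
        3.05685040e-02, -3.67851806e-05]), 'tool_pos': array([ 0.18398297, -0.57063757,  0.21781423]), 'tcp_rot': array([[ 9.51783189e-01,  3.06771341e-01, -3.24226536e-04],
       [ 3.06771487e-01, -9.51782152e-01,  1.41062894e-03],
       [ 1.24147501e-04, -1.44207637e-03, -9.99998953e-01]]), 'wrist_force': array([-0.1736376 ,  0.22296045,  0.08398541]), 'wrist_torque': array([-0.01895469, -0.01283173,  0.00671188]), 'grip_force': 0.0, 'finger_gap': 0.9991706866609954}
```

View pics/scene0.png

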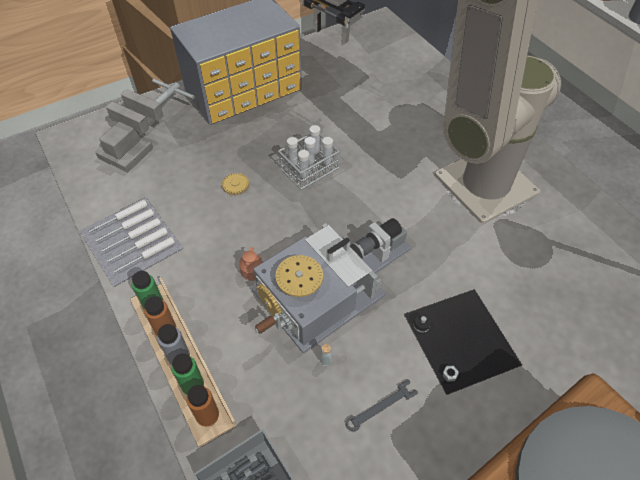

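View pics/side0.png

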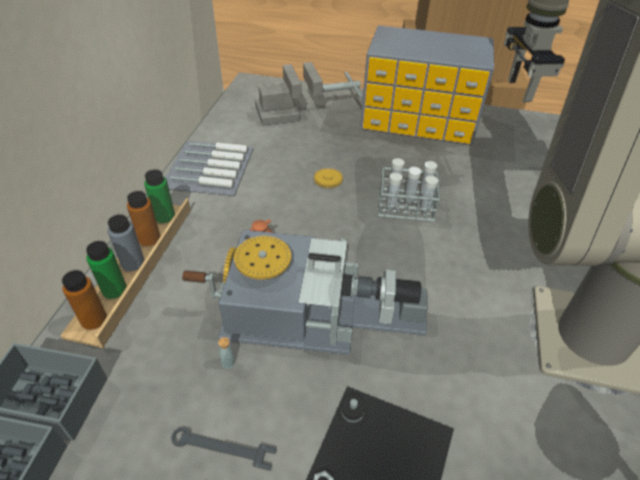

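Scene view: the cover with its black handle is at about (340,247), the turntable at (299,275) and the nutrunner at (385,238). The mat's corners are at (405,314), (475,291), (522,363) and (448,391), with the damper at (423,322) and the nut at (450,373). In the side view the handle is at (325,257). I'll zoom in on both.

```bash
python3 - <<'E'
from h import *
a=ld('scene0');b=ld('side0')
A=cv2.resize(a['pixels'][220:340,290:390],(500,600),interpolation=cv2.INTER_CUBIC)
B=cv2.resize(b['pixels'][230:350,295:355],(300,600),interpolation=cv2.INTER_CUBIC)
cv2.imwrite('pics/zoom.png',np.hstack([A,B])[:,:,::-1])
print('mat',[np.round(atz(a,*p,.003),3).tolist() for p in [(405,314),(475,291),(522,363),(448,391)]])
print('handle',tri([(a,340,247),(b,325,257)]))
print('tt',tri([(a,299,275),(b,263,257)]),atz(a,299,275,.14))
E
```

```text
mat [[0.458, 0.228, 0.003], [0.267, 0.266, 0.003], [0.3, 0.473, 0.003], [0.491, 0.437, 0.003]]
handle (array([0.54442283, 0.05612575, 0.14932184]), [np.float64(0.002612681119619125), np.float64(0.002612681119619274)])
tt (array([0.66301271, 0.06718772, 0.13252899]), [np.float64(0.0001236457005568864), np.float64(0.00012364570055706085)]) [0.66509069 0.07123033 0.14      ]
```

View pics/zoom.png

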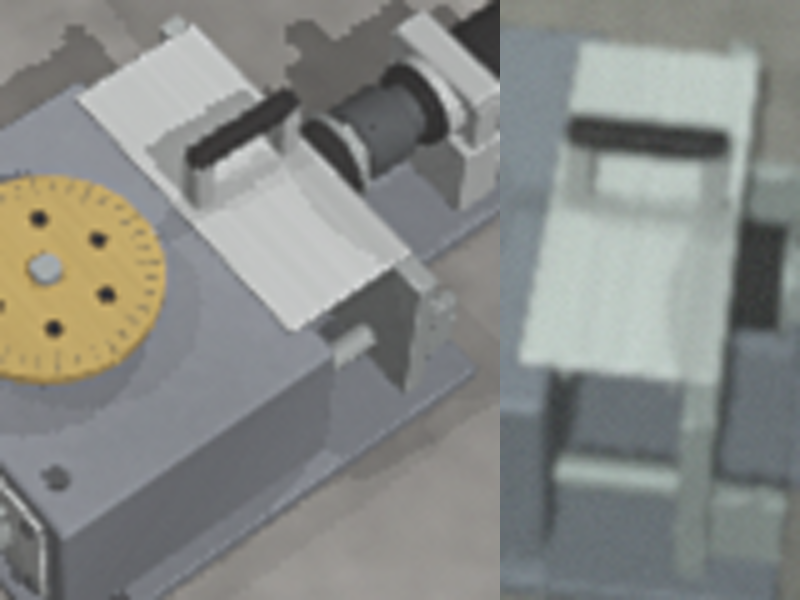

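```bash
python3 - <<'E'
from h import *
a=ld('scene0');b=ld('side0')
S=[(306,239.4),(328,225),(372,270),(348.4,286)];D=[(311,239),(346.4,240),(338.2,306.4),(299.4,302.4)]
P=[]
for s,d in zip(S,D):
    p,e=tri([(a,*s),(b,*d)]);P.append(p);print(np.round(p,4),np.round(e,4),np.round(atz(a,*s,.111),4),np.round(atz(b,*d,.111),4))
for f,q in((a,S),(b,D)):
    Q=np.array([atz(f,*x,.111)[:2] for x in q]);y=(Q[0]+Q[1]-Q[2]-Q[3]);print(Q.mean(0),np.degrees(np.arctan2(-y[1],-y[0])),np.linalg.norm(y)/2)
print('handle',tri([(a,338.6,245),(b,324.6,256.4)]))
# mat
M=np.array([atz(a,*p,.003)[:2] for p in [(405,314),(475,291),(522,363),(448,391)]])
x=M[0]+M[3]-M[1]-M[2];print('mat',M.mean(0),np.degrees(np.arctan2(x[1],x[0])))
E
```

```text
[ 0.5904 -0.0259  0.1108] [0. 0.] [ 0.5904 -0.0258  0.111 ] [ 0.5903 -0.0257  0.111 ]
[ 0.5193 -0.0377  0.1117] [0.0023 0.0023] [ 0.5206 -0.0358  0.111 ] [ 0.5186 -0.0413  0.111 ]
[0.4998 0.1304 0.1078] [0.0003 0.0003] [0.5014 0.1322 0.111 ] [0.4994 0.1325 0.111 ]
[0.5715 0.1381 0.1066] [0.0003 0.0003] [0.5733 0.1405 0.111 ] [0.5705 0.1412 0.111 ]
[0.54641905 0.05278092] 96.22326983280065 0.168113794633722
[0.54470724 0.05167166] 96.54309458505882 0.17147699082169618
handle (array([0.54506284, 0.05098231, 0.14805131]), [np.float64(0.0004907814696632698), np.float64(0.0004907814696631348)])
mat [0.37913639 0.35085583] -10.978219162532062
```

apply_moves --pt "0.067 -0.06 -0.01 0 0 0" --pt "0.067 -0.06 -0.01 0 0 0" --pt "0.067 -0.06 -0.01 0 0 0" --pt "0.067 -0.06 -0.01 0 0 0" --pt "0.067 -0.06 -0.01 0 0 0" --pt "0.067 -0.06 -0.01 0 0 0" --pt "0.067 -0.06 -0.01 0 0 0" --pt "0.067 -0.06 -0.01 0 0 0" --pt "0.067 -0.06 -0.01 0 0 0" --pt "0.067 -0.06 -0.01 0 0 0" --hand 1

```text
t: 0.98
tool_pos: [0.3659, -0.2587, 0.2587]
tcp_rot: [[0.952, 0.306, 0.0], [0.306, -0.952, 0.0], [0.0, -0.0, -1.0]]
wrist_force: [0.7, -0.0, -0.3]
finger_gap: 0.996
grip_force: 0.0
```

apply_moves --pt "0.067 -0.06 0 0 0 0" --pt "0.067 -0.06 0 0 0 0" --pt "0.067 -0.06 0 0 0 0" --pt "0.067 -0.06 0 0 0 0" --pt "0.067 -0.06 0 0 0 0" --pt "0.067 -0.06 0 0 0 0" --pt "0.067 -0.06 0 0 0 0" --pt "0.067 -0.06 0 0 0 0.05" --pt "0 0 0 0 0 0.05" --pt "0 0 0 0 0 0"

```text
t: 1.82
tool_pos: [0.5109, -0.0101, 0.258]
tcp_rot: [[0.994, 0.11, -0.001], [0.11, -0.994, 0.0], [-0.001, -0.0, -1.0]]
wrist_force: [-0.0, 0.0, 0.2]
finger_gap: 1.0
grip_force: 0.0
```

```bash
python3 - <<'E'
from h import *
f=grab('wrist','w1');s=f['s'];print(s['t'],s['tool_pos'],s['tcp_rot'],s['joints'])
b=ld('side0')
print(proj(f,[.545,.052,.151]),f['fx'])
E
```

```text
1.8167 [ 0.51089976 -0.0100654   0.25799484] [[ 9.93883907e-01  1.10422703e-01 -1.26770772e-03]
 [ 1.10422991e-01 -9.93884670e-01  1.59303344e-04]
 [-1.24236456e-03 -2.98313107e-04 -9.99999184e-01]] [-1.20067786e-01 -1.24288691e-01  1.67216549e+00  6.31288701e-06
  1.59499352e+00  1.34008016e+00]
[248.23499227 187.70338439] 338.7159304355168
```

View pics/w1.png

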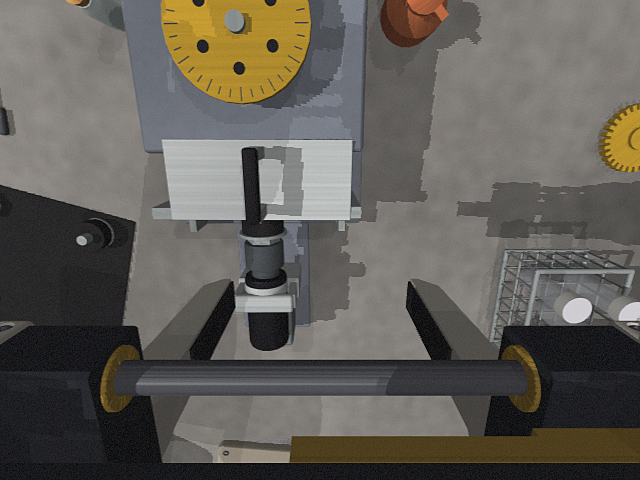

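The wrist view shows the handle bar from (250,148) to (253,220). The sheet's corners are (163,140), (355,139), (352,220) and (167,219), square to the tool, so the yaw is right.

```bash
python3 - <<'E'
from h import *
f=ld('w1');a=ld('scene0');b=ld('side0')
C=[(163,140),(355,139),(352,220),(167,219)]
S=[(306,239.4),(328,225),(372,270),(348.4,286)];D=[(311,239),(346.4,240),(338.2,306.4),(299.4,302.4)]
Q=np.array([atz(f,*c,.111) for c in C]);print(Q,Q.mean(0))
e=Q[0]+Q[3]-Q[1]-Q[2];print('yaw',np.degrees(np.arctan2(e[1],e[0])))
print([atz(f,*c,.151) for c in [(250,148.5),(253,220)]])
h=tri([(a,338.6,245),(b,324.6,256.4),(f,251,184)]);print(h)
s=r.observe();d=np.array(s['tcp_rot']).T@(np.array([*h[0][:2],.127])-s['tool_pos']);print(d/.4)
E
```

```text
[[ 0.57177564  0.13689899  0.111     ]
 [ 0.59160033 -0.03203561  0.111     ]
 [ 0.51814578 -0.03969239  0.111     ]
 [ 0.49949057  0.13500319  0.111     ]] [0.54525308 0.05004354 0.111     ]
yaw 96.38939505182874
[array([0.57570842, 0.05211749, 0.151     ]), array([0.5186356 , 0.04677533, 0.151     ])]
(array([0.54590685, 0.05065939, 0.14752494]), [np.float64(0.0009026393471748814), np.float64(0.0011181272939355903), np.float64(0.0017157372905046606)])
[ 0.1060429  -0.14355202  0.32767311]
```

apply_moves --pt "0.026 -0.036 0 0 0 0" --pt "0.026 -0.036 0 0 0 0" --pt "0.026 -0.036 0 0 0 0" --pt "0.027 -0.0355 0 0 0 0" --pt "0 0 0.07 0 0 0" --pt "0 0 0.07 0 0 0" --pt "0 0 0.07 0 0 0" --pt "0 0 0.06 0 0 0" --pt "0 0 0.04 0 0 0" --pt "0 0 0.018 0 0 0"

```text
t: 2.7
tool_pos: [0.5438, 0.0484, 0.1242]
tcp_rot: [[0.994, 0.113, -0.005], [0.113, -0.994, -0.0], [-0.005, -0.0, -1.0]]
wrist_force: [-0.3, 0.5, -1.0]
finger_gap: 1.0
grip_force: 0.0
```

apply_moves --pt "0 0 0 0 0 0" --pt "0 0 0 0 0 0" --pt "0 0 0 0 0 0" --pt "0 0 0 0 0 0" --pt "0 0 0 0 0 0" --pt "0 0 0 0 0 0" --pt "0 0 0 0 0 0" --pt "0 0 0 0 0 0" --pt "0 0 0 0 0 0" --pt "0 0 0 0 0 0" --hand -1

```text
t: 3.53
tool_pos: [0.546, 0.0498, 0.1274]
tcp_rot: [[0.994, 0.112, -0.0], [0.112, -0.994, -0.0], [-0.0, -0.0, -1.0]]
wrist_force: [0.1, -0.9, -0.3]
finger_gap: 0.334
grip_force: 0.0
```

apply_moves --pt "0 0 0 0 0 0" --pt "0 0 0 0 0 0" --pt "0 0 0 0 0 0" --pt "0 0 0 0 0 0" --pt "0 0 0 0 0 0" --pt "0 0 0 0 0 0" --pt "0 0 0 0 0 0" --pt "0 0 0 0 0 0"

```text
t: 4.2
tool_pos: [0.546, 0.0499, 0.1274]
tcp_rot: [[0.994, 0.112, -0.0], [0.112, -0.994, 0.0], [-0.0, -0.0, -1.0]]
wrist_force: [-0.2, 2.0, 0.2]
finger_gap: 0.126
grip_force: 30.0
```

apply_moves --pt "0 0 -0.01 0 0 0" --pt "0 0 -0.02 0 0 0" --pt "0 0 -0.03 0 0 0" --pt "0 0 -0.03 0 0 0" --pt "0 0 -0.03 0 0 0" --pt "0 0 -0.03 0 0 0" --pt "0 0 -0.03 0 0 0" --pt "0 0 -0.02 0 0 0" --pt "0 0 -0.01 0 0 0" --pt "0 0 0 0 0 0"

```text
t: 5.03
tool_pos: [0.5467, 0.0498, 0.2129]
tcp_rot: [[0.994, 0.112, 0.002], [0.112, -0.994, -0.0], [0.002, 0.0, -1.0]]
wrist_force: [-0.6, -0.6, -2.6]
finger_gap: 0.123
grip_force: 30.0
```

```bash
python3 - <<'E'
from h import *
s=r.observe();print(s['wrist_force'],s['tool_pos'])
y=np.radians(-11);m=np.array([.379,.351]);X=np.array([np.cos(y),np.sin(y)])
t=m-.03*X; print('target',t)
R=np.array(s['tcp_rot']);print((R.T@(np.array([*t,s['tool_pos'][2]])-s['tool_pos']))/.4)
# check mat with wrist view: left corner of mat
f=ld('w1');print(atz(f,135,222,.003),'expected corner',m+.1*X+.11*np.array([X[1],-X[0]]))
E
```

```text
[-0.63393507 -0.55153944 -2.61880938] [0.54672795 0.04980822 0.2129361 ]
target [0.34955118 0.35672427]
[-0.40424753 -0.81750146 -0.00107242]
[0.45840304 0.22286727 0.003     ] expected corner [0.45617373 0.22394011]
```

apply_moves --pt "-0.0145 -0.0292 0 0 0 0" --pt "-0.0289 -0.0584 0 0 0 0" --pt "-0.0289 -0.0584 0 0 0 0" --pt "-0.0289 -0.0584 0 0 0 0" --pt "-0.0289 -0.0584 0 0 0 0" --pt "-0.0289 -0.0584 0 0 0 0" --pt "-0.0289 -0.0584 0 0 0 0" --pt "-0.0289 -0.0584 0 0 0 0" --pt "-0.0289 -0.0584 0 0 0 0" --pt "-0.0289 -0.0584 0 0 0 0"

```text
t: 5.87
tool_pos: [0.4101, 0.2592, 0.2104]
tcp_rot: [[0.994, 0.112, -0.002], [0.112, -0.994, -0.001], [-0.002, 0.0, -1.0]]
wrist_force: [0.7, 0.7, -3.8]
finger_gap: 0.123
grip_force: 30.0
```

apply_moves --pt "-0.0289 -0.0584 0 0 0 0" --pt "-0.0289 -0.0584 0 0 0 0" --pt "-0.0289 -0.0584 0 0 0 0" --pt "-0.0289 -0.0584 0 0 0 0" --pt "-0.0145 -0.0292 0 0 0 0.03" --pt "0 0 0 0 0 0.03" --pt "0 0 0 0 0 0.03" --pt "0 0 0 0 0 0.03" --pt "0 0 0 0 0 0.03" --pt "0 0 0 0 0 0"

```text
t: 6.7
tool_pos: [0.3475, 0.3567, 0.2103]
tcp_rot: [[0.982, -0.189, -0.002], [-0.189, -0.982, -0.001], [-0.001, 0.001, -1.0]]
wrist_force: [-0.9, 1.0, -2.9]
finger_gap: 0.124
grip_force: 30.0
```

```bash
python3 - <<'E'
from h import *
f=grab('wrist','w2');s=f['s'];g=grab('side','s2');g2=grab('scene','c2');print(s['t'],s['tool_pos'],s['tcp_rot'])
cv2.imwrite('pics/v2.png',np.hstack([cv2.resize(f['pixels'],(400,300)),cv2.resize(g2['pixels'][130:430,240:640],(400,300))])[:,:,::-1])
E
```

```text
6.7 [0.34748871 0.35665661 0.2103103 ] [[ 0.98189875 -0.18939908 -0.00168266]
 [-0.18940108 -0.98189917 -0.00112031]
 [-0.00144002  0.00141873 -0.99999796]]
```

View pics/v2.png

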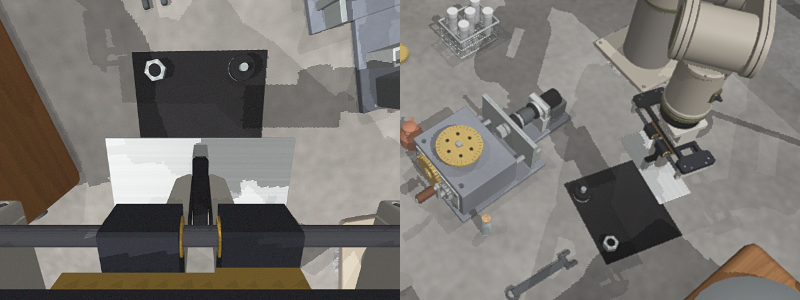

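The cover hangs level over the mat. In the wrist half, the nut at (155,70) and the damper at (243,67) stay well ahead of it. I'll lower it.

apply_moves --pt "0 0 0.03 0 0 0" --pt "0 0 0.06 0 0 0" --pt "0 0 0.07 0 0 0" --pt "0 0 0.07 0 0 0" --pt "0 0 0.07 0 0 0" --pt "0 0 0.06 0 0 0" --pt "0 0 0.04 0 0 0" --pt "0 0 0.02 0 0 0" --pt "0 0 0.01 0 0 0" --pt "0 0 0 0 0 0"

```text
t: 7.68
tool_pos: [0.3482, 0.3564, 0.0386]
tcp_rot: [[0.982, -0.187, -0.001], [-0.187, -0.982, -0.001], [-0.001, 0.001, -1.0]]
wrist_force: [-0.0, 0.1, -2.3]
finger_gap: 0.122
grip_force: 30.0
```

apply_moves --pt "0 0 0.003 0 0 0" --pt "0 0 0 0 0 0" --pt "0 0 0.003 0 0 0" --pt "0 0 0 0 0 0" --pt "0 0 0 0 0 0"

```text
t: 8.1
tool_pos: [0.349, 0.357, 0.0376]
tcp_rot: [[0.982, -0.187, 0.001], [-0.187, -0.982, 0.001], [0.001, -0.001, -1.0]]
wrist_force: [-0.2, 0.5, -2.5]
finger_gap: 0.127
grip_force: 30.0
```

apply_moves --pt "0 0 0.004 0 0 0" --pt "0 0 0 0 0 0" --pt "0 0 0.003 0 0 0" --pt "0 0 0 0 0 0" --pt "0 0 0 0 0 0" --pt "0 0 0 0 0 0"

```text
t: 8.6
tool_pos: [0.3488, 0.3568, 0.0344]
tcp_rot: [[0.982, -0.187, 0.0], [-0.187, -0.982, 0.0], [0.0, -0.0, -1.0]]
wrist_force: [0.1, -0.3, -1.2]
finger_gap: 0.126
grip_force: 30.0
```

Nearly down, since the load is transferring.

apply_moves --pt "0 0 0.003 0 0 0" --pt "0 0 0 0 0 0" --pt "0 0 0.002 0 0 0" --pt "0 0 0 0 0 0" --pt "0 0 0 0 0 0"

```text
t: 9.02
tool_pos: [0.3489, 0.3569, 0.0343]
tcp_rot: [[0.982, -0.187, 0.0], [-0.187, -0.982, -0.0], [0.0, 0.0, -1.0]]
wrist_force: [-7.1, -7.1, 19.7]
finger_gap: 0.127
grip_force: 30.0
```

apply_moves --pt "0 0 -0.004 0 0 0" --pt "0 0 0 0 0 0" --pt "0 0 0 0 0 0" --pt "0 0 0 0 0 0" --pt "0 0 0 0 0 0" --pt "0 0 0 0 0 0" --pt "0 0 0 0 0 0" --pt "0 0 0 0 0 0" --pt "0 0 0 0 0 0" --pt "0 0 0 0 0 0" --hand 1

```text
t: 9.85
tool_pos: [0.3487, 0.3568, 0.0338]
tcp_rot: [[0.982, -0.187, -0.0], [-0.187, -0.982, -0.0], [-0.0, 0.0, -1.0]]
wrist_force: [0.4, -0.4, -0.2]
finger_gap: 0.793
grip_force: 0.0
```

apply_moves --pt "0 0 -0.02 0 0 0" --pt "0 0 -0.04 0 0 0" --pt "0 0 -0.06 0 0 0" --pt "0 0 -0.08 0 0 0" --pt "0 0 -0.09 0 0 0" --pt "0 0 -0.09 0 0 0" --pt "0 0 -0.09 0 0 0" --pt "0 0 -0.06 0 0 0" --pt "0 0 -0.03 0 0 0" --pt "0 0 0 0 0 0"

```text
t: 10.68
tool_pos: [0.35, 0.3578, 0.2617]
tcp_rot: [[0.982, -0.187, 0.005], [-0.187, -0.982, 0.004], [0.004, -0.005, -1.0]]
wrist_force: [0.9, 1.3, 0.5]
finger_gap: 1.001
grip_force: 0.0
```

```bash
python3 - <<'E'
from h import *
f=grab('wrist','w3');c=grab('scene','c3');d=grab('side','d3');s=f['s'];print(s['t'],s['tool_pos'],s['tcp_rot'].tolist(),s['joints'])
A=cv2.resize(c['pixels'][130:430,240:640],(800,600),interpolation=cv2.INTER_CUBIC)
A[:225,:300]=cv2.resize(f['pixels'],(300,225))
cv2.imwrite('pics/v3.png',A[:,:,::-1])
E
```

```text
10.6833 [0.34995809 0.357816   0.26174086] [[0.9823397441769335, -0.18704462395077104, 0.004789119074708916], [-0.18706395223595826, -0.982339736158146, 0.00396491344259744], [0.003962926224411502, -0.004790763598728535, -0.9999806717131491]] [ 6.94035409e-01 -1.62215525e-01  1.69975295e+00 -1.56241543e-05
  1.59783779e+00  2.45299575e+00]
```

View pics/v3.png

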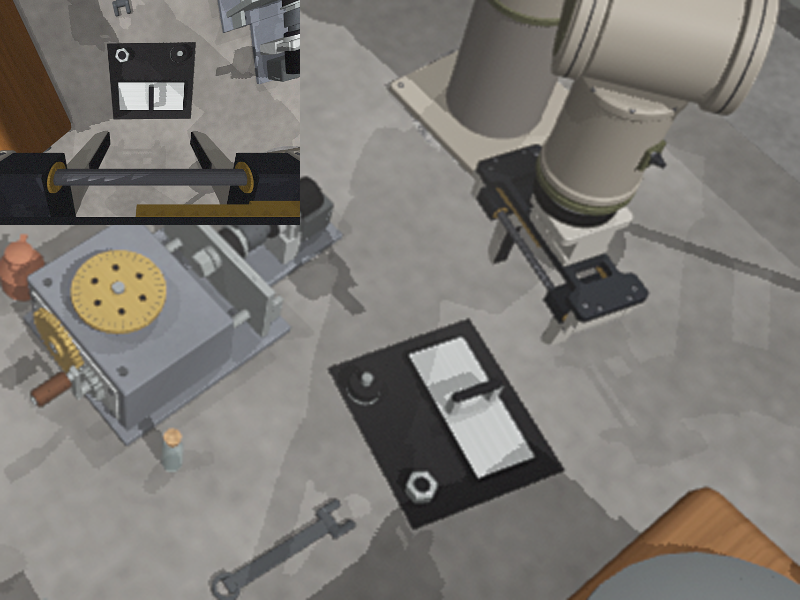

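The cover stands level on the mat, and the damper and nut are untouched. I'll go back to look into the gap.

apply_moves --pt "0.02 0.026 0 0 0 0" --pt "0.0394 0.0528 0 0 0 0" --pt "0.0394 0.0528 0 0 0 0" --pt "0.0394 0.0528 0 0 0 0" --pt "0.0394 0.0528 0 0 0 0" --pt "0.0394 0.0528 0 0 0 0" --pt "0.0394 0.0528 0 0 0 0" --pt "0.0394 0.0528 0 0 0 0" --pt "0.0394 0.0528 0 0 0 0" --pt "0.0394 0.0528 0 0 0 0"

```text
t: 11.67
tool_pos: [0.4574, 0.1303, 0.2549]
tcp_rot: [[0.982, -0.187, -0.005], [-0.187, -0.982, -0.001], [-0.004, 0.002, -1.0]]
wrist_force: [-0.1, -0.2, 0.5]
finger_gap: 0.999
grip_force: 0.0
```

apply_moves --pt "0.0394 0.0528 0 0 0 0" --pt "0.0394 0.0528 0 0 0 0" --pt "0.0394 0.0528 0 0 0 0" --pt "0.02 0.026 0 0 0 -0.03" --pt "0 0 0 0 0 -0.03" --pt "0 0 0 0 0 -0.03" --pt "0 0 0 0 0 -0.03" --pt "0 0 0 0 0 -0.03" --pt "0 0 0 0 0 0" --pt "0 0 0 0 0 0"

```text
t: 12.5
tool_pos: [0.4978, 0.049, 0.2556]
tcp_rot: [[0.994, 0.11, -0.004], [0.11, -0.994, 0.0], [-0.004, -0.0, -1.0]]
wrist_force: [0.5, -0.6, -0.2]
finger_gap: 1.001
grip_force: 0.0
```

```bash
python3 - <<'E'
from h import *
f=grab('wrist','w4');c=grab('scene','c4');d=grab('side','d4');s=f['s'];print(s['t'],s['tool_pos'],s['tcp_rot'].tolist())
A=np.zeros((600,800,3),np.uint8)
A[:300]=cv2.resize(f['pixels'][110:260,130:530],(800,300),interpolation=cv2.INTER_CUBIC)
A[300:,:400]=cv2.resize(c['pixels'][220:295,295:395],(400,300),interpolation=cv2.INTER_CUBIC)
A[300:,400:]=cv2.resize(d['pixels'][230:305,280:380],(400,300),interpolation=cv2.INTER_CUBIC)
cv2.imwrite('pics/v4.png',A[:,:,::-1])
E
```

```text
12.5 [0.49783108 0.04897611 0.25555878] [[0.9939553615964307, 0.10972108563988263, -0.003744665500960615], [0.1097219759423639, -0.9939623166585725, 3.252732607796796e-05], [-0.0037184874629160223, -0.00044320280816219376, -0.9999929881865467]]
```

View pics/v4.png

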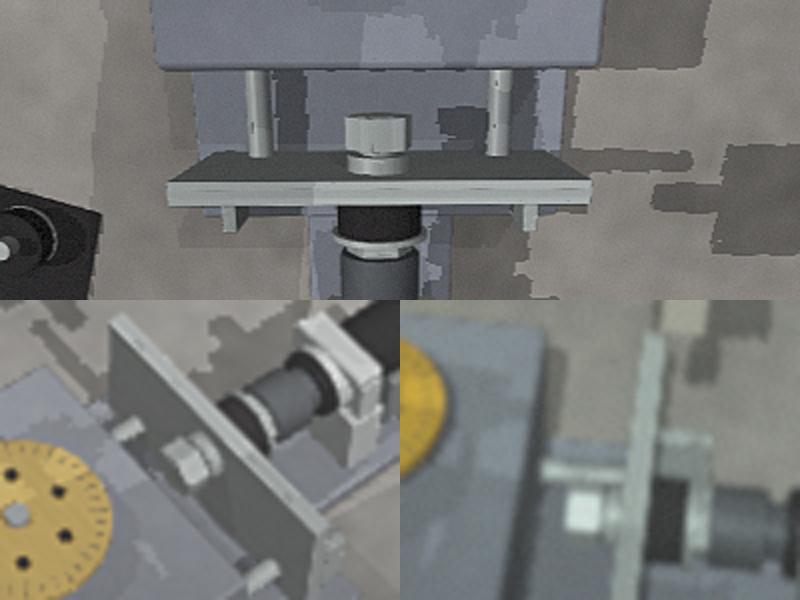

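```bash
python3 - <<'E'
from h import *
f=ld('w4');a=ld('c4');b=ld('d4')
w=lambda u,v:(130+u/2,110+v/2)
print('bracket z.108',[np.round(atz(f,*w(*c),.108),4).tolist() for c in [(168,183),(592,181),(168,206),(590,203)]])
print('housing',[np.round(atz(f,*w(*c),.108),4).tolist() for c in [(155,68),(603,68)]])
print('head',tri([(f,*w(378,134)),(a,342,260.7),(b,326.3,283.3)]))
Y=np.radians(6.4)
X=np.array([np.cos(Y),np.sin(Y)]);N=np.array([-X[1],X[0]])
B=np.mean([atz(f,*w(*c),.108)[:2] for c in [(168,183),(592,181),(168,206),(590,203)]],0)+.025*X
H=np.mean([atz(f,*w(*c),.108)[:2] for c in [(155,68),(603,68)]],0)-.031*X
e=atz(f,*w(168,183),.108)-atz(f,*w(592,181),.108);print(B,H,np.degrees(np.arctan2(e[1],e[0])))
o=(B+H)/2
# predicted silhouette of the head (any-angle bounding cylinder r=.0165)
for n,g in(('w',f),('c',a),('d',b)):
    P=np.array([proj(g,[*(o+x*X+.016*np.cos(t)*N),.078+.016*np.sin(t)]) for x in(-.008,.008) for t in np.linspace(0,6.28,40)])
    print(n,P.min(0),P.max(0))
print('obs w',w(345,113),w(411,155),'c',(336.2,253.7),(348.7,267.5),'d',(321.2,278),(331.2,288.7))
E
```

```text
bracket z.108 [[0.5079, 0.1501, 0.108], [0.5309, -0.0469, 0.108], [0.4968, 0.1499, 0.108], [0.5204, -0.0481, 0.108]]
housing [[0.5594, 0.1568, 0.108], [0.5815, -0.0414, 0.108]]
head (array([0.53718533, 0.05547882, 0.07832629]), [np.float64(0.0009709958994418015), np.float64(0.0014972411702073717), np.float64(0.001187852441461119)])
[0.53884294 0.0540568 ] [0.53960834 0.05425135] 96.64754654008054
w [303.5653368  165.80027444] [335.72236693 185.87840754]
c [333.91537326 253.79759211] [347.07555069 268.25147188]
d [321.0231309 274.0503779] [330.86164591 290.88171237]
obs w (302.5, 166.5) (335.5, 187.5) c (336.2, 253.7) (348.7, 267.5) d (321.2, 278) (331.2, 288.7)
```

The wrist crop shows the hexagon head at (378,134) between the bracket strip (y≈194) and the housing edge (y≈68), and the fit agrees to about 2 mm. I'll descend into the gap.

apply_moves --pt "0.028 0 0 0 0 0" --pt "0.028 -0.001 0 0 0 0" --pt "0.028 -0.001 0 0 0 0" --pt "0.0275 -0.001 0 0 0 0" --pt "0 0 0.06 0 0 0" --pt "0 0 0.08 0 0 0" --pt "0 0 0.06 0 0 0" --pt "0 0 0.05 0 0 0" --pt "0 0 0 0 0 0" --pt "0 0 0 0 0 0"

```text
t: 13.48
tool_pos: [0.542, 0.0552, 0.1567]
tcp_rot: [[0.994, 0.111, -0.003], [0.111, -0.994, -0.0], [-0.003, -0.0, -1.0]]
wrist_force: [0.6, -0.1, 0.8]
finger_gap: 1.0
grip_force: 0.0
```

apply_moves --pt "0 0 0.03 0 0 0" --pt "0 0 0.04 0 0 0" --pt "0 0 0.04 0 0 0" --pt "0 0 0.04 0 0 0" --pt "0 0 0.04 0 0 0" --pt "0 0 0.03 0 0 0" --pt "0 0 0.014 0 0 0" --pt "0 0 0 0 0 0" --pt "0 0 0 0 0 0"

```text
t: 14.23
tool_pos: [0.5436, 0.0552, 0.0649]
tcp_rot: [[0.994, 0.112, 0.001], [0.112, -0.994, 0.0], [0.001, 0.0, -1.0]]
wrist_force: [0.4, -0.3, 1.0]
finger_gap: 0.997
grip_force: 0.0
```

apply_moves --pt "0 0 0 0 0 0" --pt "0 0 0 0 0 0" --pt "0 0 0 0 0 0" --pt "0 0 0 0 0 0" --pt "0 0 0 0 0 0" --pt "0 0 0 0 0 0" --pt "0 0 0 0 0 0" --pt "0 0 0 0 0 0" --pt "0 0 0 0 0 0" --pt "0 0 0 0 0 0" --hand -1

```text
t: 15.07
tool_pos: [0.543, 0.0553, 0.0642]
tcp_rot: [[0.994, 0.112, -0.0], [0.112, -0.994, 0.0], [-0.0, -0.0, -1.0]]
wrist_force: [-0.4, -0.1, 0.4]
finger_gap: 0.349
grip_force: 30.0
```

apply_moves --pt "0 0 0 0 0 0" --pt "0 0 0 0 0 0" --pt "0 0 0 0 0 0" --pt "0 0 0 0 0 0" --pt "0 0 0 0 0 0" --pt "0 0 0 0 0 0" --pt "0 0 0 0 0 0" --pt "0 0 0 0 0 0" --pt "0 0 0 0 0 0" --pt "0 0 0 0 0 0"

```text
t: 15.9
tool_pos: [0.543, 0.0552, 0.0642]
tcp_rot: [[0.994, 0.112, -0.0], [0.112, -0.994, 0.0], [-0.0, -0.0, -1.0]]
wrist_force: [-1.0, 1.9, -0.0]
finger_gap: 0.35
grip_force: 30.0
```

```bash
python3 - <<'E'
from h import *
F=[];G=[]
for i in range(16):
    F.append(imaging.grab_frame('scene')['pixels'].astype(float)); G.append(r.observe()['finger_gap'])
print(np.round(G,4), r.observe()['t'])
w=[x[245:275,320:360] for x in F]
print([round(np.abs(x-w[0]).mean(),2) for x in w], np.abs(F[0]-F[1])[380:400,300:340].mean())
A=np.hstack([cv2.resize(F[i][230:290,310:370].astype(np.uint8),(400,400),interpolation=cv2.INTER_CUBIC) for i in (0,15)])
cv2.imwrite('pics/v5.png',A[:,:,::-1])
E
```

```text
[0.3501 0.3487 0.3515 0.3491 0.3518 0.3486 0.3473 0.3519 0.3497 0.3491
 0.3517 0.3474 0.348  0.3486 0.3483 0.3484] 16.7
[np.float64(0.0), np.float64(0.81), np.float64(0.83), np.float64(0.85), np.float64(0.86), np.float64(0.87), np.float64(0.9), np.float64(0.88), np.float64(0.88), np.float64(0.92), np.float64(0.94), np.float64(0.95), np.float64(0.93), np.float64(0.95), np.float64(0.93), np.float64(0.92)] 0.5204166666666666
```

View pics/v5.png

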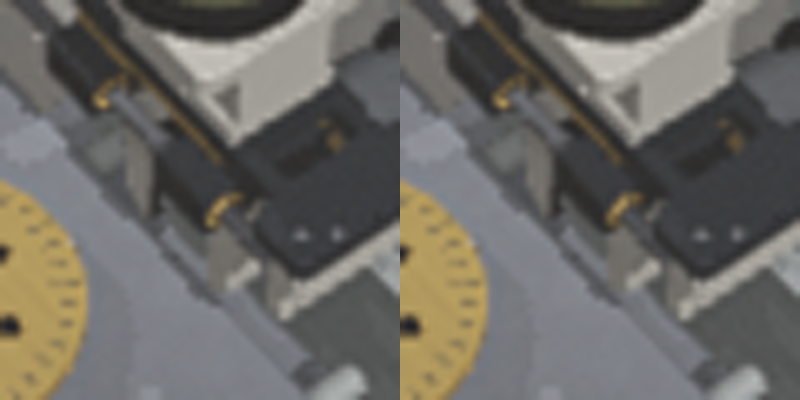

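```bash
python3 - <<'E'
from h import *
F=[];S=[]
for i in range(12):
    F.append(imaging.grab_frame('wrist')['pixels'])
    if i%3==0:S.append(imaging.grab_frame('side')['pixels'])
f=grab('wrist','w6');X=np.array([.9937,.112,0]);o=np.array([.539,.0545,.078])
u=proj(f,o+.008*X);print(u,[proj(f,o-.05*X+[0,0,.02])])
x0,y0=int(u[0])-25,int(u[1])-25
w=[x[y0:y0+50,x0:x0+50].astype(float) for x in F];print(r.observe()['t'],[round(np.abs(x-w[0]).mean(),2) for x in w[1:]])
d=np.abs(S[-1].astype(float)-S[0]).max(2);ys,xs=np.where(d>40);print(len(ys),(xs.min(),xs.max(),ys.min(),ys.max()) if len(ys) else '')
d=np.abs(F[-1].astype(float)-F[0]).max(2);ys,xs=np.where(d>60);print(len(ys),(xs.min(),xs.max(),ys.min(),ys.max()) if len(ys) else '')
x0=max(x0-15,0);y0-=15
A=np.hstack([cv2.resize(F[i][y0:y0+80,x0:x0+80],(400,400),interpolation=cv2.INTER_CUBIC) for i in (0,11)])
cv2.imwrite('pics/v6.png',A[:,:,::-1])
E
```

```text
[320.39365089 299.54863429] [array([320.29644808, 424.93078911])]
17.55 [np.float64(2.89), np.float64(2.84), np.float64(2.86), np.float64(2.85), np.float64(2.91), np.float64(2.86), np.float64(2.91), np.float64(2.88), np.float64(2.93), np.float64(2.88), np.float64(2.96)]
0 
9 (np.int64(138), np.int64(413), np.int64(31), np.int64(383))
```

View pics/v6.png

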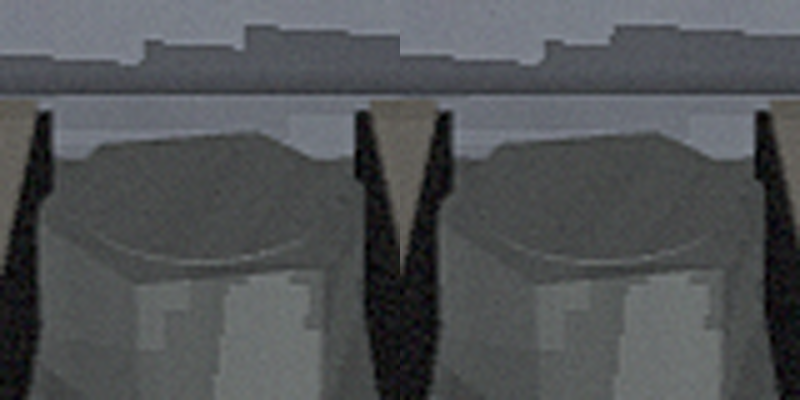

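The two wrist frames are 0.75 s apart and identical. The hexagon sits between the black pads and isn't turning. I'll hold until the nut is tight.

apply_moves --pt "0 0 0 0 0 0" --pt "0 0 0 0 0 0" --pt "0 0 0 0 0 0" --pt "0 0 0 0 0 0" --pt "0 0 0 0 0 0" --pt "0 0 0 0 0 0" --pt "0 0 0 0 0 0" --pt "0 0 0 0 0 0" --pt "0 0 0 0 0 0" --pt "0 0 0 0 0 0"

```text
t: 18.38
tool_pos: [0.543, 0.0552, 0.0642]
tcp_rot: [[0.994, 0.112, -0.0], [0.112, -0.994, 0.0], [-0.0, -0.0, -1.0]]
wrist_force: [-2.2, 2.6, 0.9]
finger_gap: 0.346
grip_force: 30.0
```

apply_moves --pt "0 0 0 0 0 0" --pt "0 0 0 0 0 0" --pt "0 0 0 0 0 0" --pt "0 0 0 0 0 0" --pt "0 0 0 0 0 0" --pt "0 0 0 0 0 0" --pt "0 0 0 0 0 0" --pt "0 0 0 0 0 0" --pt "0 0 0 0 0 0" --pt "0 0 0 0 0 0"

```text
t: 19.22
tool_pos: [0.543, 0.0552, 0.0642]
tcp_rot: [[0.994, 0.112, -0.0], [0.112, -0.994, 0.0], [-0.0, -0.0, -1.0]]
wrist_force: [-0.7, 3.9, 1.2]
finger_gap: 0.352
grip_force: 30.0
```

apply_moves --pt "0 0 0 0 0 0" --pt "0 0 0 0 0 0" --pt "0 0 0 0 0 0" --pt "0 0 0 0 0 0" --pt "0 0 0 0 0 0" --pt "0 0 0 0 0 0" --pt "0 0 0 0 0 0" --pt "0 0 0 0 0 0" --pt "0 0 0 0 0 0" --pt "0 0 0 0 0 0"

```text
t: 20.05
tool_pos: [0.543, 0.0552, 0.0642]
tcp_rot: [[0.994, 0.112, -0.0], [0.112, -0.994, 0.0], [-0.0, -0.0, -1.0]]
wrist_force: [-1.5, 5.4, 0.5]
finger_gap: 0.347
grip_force: 30.0
```

apply_moves --pt "0 0 0 0 0 0" --pt "0 0 0 0 0 0" --pt "0 0 0 0 0 0" --pt "0 0 0 0 0 0" --pt "0 0 0 0 0 0" --pt "0 0 0 0 0 0" --pt "0 0 0 0 0 0" --pt "0 0 0 0 0 0" --pt "0 0 0 0 0 0" --pt "0 0 0 0 0 0"

```text
t: 20.88
tool_pos: [0.543, 0.0552, 0.0642]
tcp_rot: [[0.994, 0.112, -0.0], [0.112, -0.994, 0.0], [-0.0, -0.0, -1.0]]
wrist_force: [-1.2, 4.7, 0.6]
finger_gap: 0.347
grip_force: 30.0
```

apply_moves --pt "0 0 0 0 0 0" --pt "0 0 0 0 0 0" --pt "0 0 0 0 0 0" --pt "0 0 0 0 0 0" --pt "0 0 0 0 0 0" --pt "0 0 0 0 0 0" --pt "0 0 0 0 0 0" --pt "0 0 0 0 0 0" --pt "0 0 0 0 0 0" --pt "0 0 0 0 0 0"

```text
t: 21.72
tool_pos: [0.5431, 0.0552, 0.0642]
tcp_rot: [[0.994, 0.112, -0.0], [0.112, -0.994, 0.0], [-0.0, -0.0, -1.0]]
wrist_force: [-1.5, 4.0, 1.9]
finger_gap: 0.35
grip_force: 30.0
```

apply_moves --pt "0 0 0 0 0 0" --pt "0 0 0 0 0 0" --pt "0 0 0 0 0 0" --pt "0 0 0 0 0 0" --pt "0 0 0 0 0 0" --pt "0 0 0 0 0 0" --pt "0 0 0 0 0 0" --pt "0 0 0 0 0 0" --pt "0 0 0 0 0 0" --pt "0 0 0 0 0 0"

```text
t: 22.55
tool_pos: [0.543, 0.0552, 0.0642]
tcp_rot: [[0.994, 0.112, -0.0], [0.112, -0.994, 0.0], [-0.0, -0.0, -1.0]]
wrist_force: [-2.3, 4.7, 0.6]
finger_gap: 0.346
grip_force: 30.0
```

apply_moves --pt "0 0 0 0 0 0" --pt "0 0 0 0 0 0" --pt "0 0 0 0 0 0" --pt "0 0 0 0 0 0" --pt "0 0 0 0 0 0" --pt "0 0 0 0 0 0" --pt "0 0 0 0 0 0" --pt "0 0 0 0 0 0" --pt "0 0 0 0 0 0" --pt "0 0 0 0 0 0"

```text
t: 23.38
tool_pos: [0.5431, 0.0552, 0.0643]
tcp_rot: [[0.994, 0.112, 0.0], [0.112, -0.994, 0.0], [0.0, -0.0, -1.0]]
wrist_force: [-1.8, 4.0, -0.3]
finger_gap: 0.347
grip_force: 30.0
```

apply_moves --pt "0 0 0 0 0 0" --pt "0 0 0 0 0 0" --pt "0 0 0 0 0 0" --pt "0 0 0 0 0 0" --pt "0 0 0 0 0 0" --pt "0 0 0 0 0 0" --pt "0 0 0 0 0 0" --pt "0 0 0 0 0 0" --pt "0 0 0 0 0 0" --pt "0 0 0 0 0 0"

```text
t: 24.22
tool_pos: [0.543, 0.0551, 0.0642]
tcp_rot: [[0.994, 0.112, -0.0], [0.112, -0.994, 0.0], [-0.0, -0.0, -1.0]]
wrist_force: [-2.7, 5.0, 0.5]
finger_gap: 0.352
grip_force: 30.0
```

```bash
python3 - <<'E'
from h import *
o=ld('w6');f=grab('wrist','w7');c=grab('scene','c7');e=ld('c3')
k=lambda g:g['pixels'][260:340,280:360].astype(float)
print(f['s']['t'],f['s']['grip_force'],f['s']['finger_gap'],'head diff',np.abs(k(f)-k(o)).mean())
m=lambda g:g['pixels'][285:395,400:525].astype(float)
print('mat diff',np.abs(m(c)-m(e)).mean(),[proj(c,[.349,.357,.05])])
E
```

```text
24.2167 29.998642802238464 0.35180813022774493 head diff 3.6280208333333333
mat diff 4.84620606060606 [array([477.98192275, 325.15140723])]
```

```bash
python3 - <<'E'
from h import *
o=ld('w6')['pixels'];f=ld('w7')['pixels'];c=ld('c7')['pixels']
k=lambda g:cv2.resize(g[260:340,280:360],(266,266))
A=np.hstack([k(o),k(f),cv2.resize(c[270:400,400:530],(266,266))])
cv2.imwrite('pics/v7.png',A[:,:,::-1])
E
```

```text
(no output)
```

View pics/v7.png

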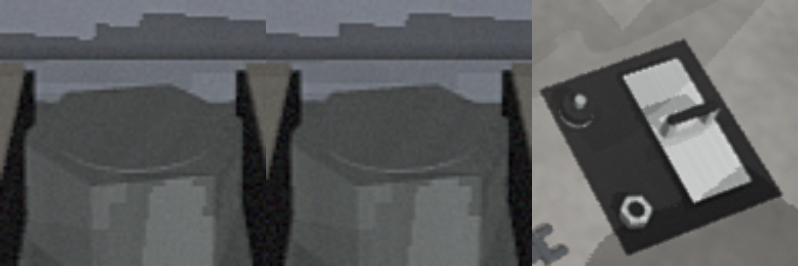

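The head's angle hasn't changed after 9 s of holding, and the cover is still level on the mat with the damper and nut in place. I'll hand in.

```bash
python3 -c "
from station import r
print(r.sign_off())"
```

```text
the job is handed in; nothing more can be done
None
```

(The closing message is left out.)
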